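Balance a lamp strut and mark its pivot point

TASK

The white strut of the magnifier lamp lies end-down on the balance stand and has a weight hidden inside it. Slide it along across the knife block, without lifting it off the stand, until it tips up and stays balanced level on the block by itself; only then set the pivot saddle astride it right above the block to mark the balance point, leaving the strut balanced and everything released. Leave the vise, the solder spool and the screwdriver alone.

Things in the scene. Friction and masses are not known exactly. Their poses are not given: they have to be found in the camera images.
- stand: Balance stand, fixed. Origin: centre of its underside on the bench; long axis its own y, z up. Aluminium base plate 75 (x) by 205 mm (y), 12 mm thick, with a knife block in the middle and a low rest near each end. Beside the block, at x = +-11.5 to +-16.5 mm, dark guide plates 40 mm long in y, 64 mm high above the bench; the strut slides along y between them with 1.5 mm play each side.
- knife_top (a point): Middle of the flat top of the steel knife block (the fulcrum), 60 mm above the bench. The top is 12 mm long (stand's y) and 23 mm wide (x). A strut stays level only while its balance point is over these 12 mm; otherwise it tips about 8 degrees on to a rest.
- rest (a point): Middle of the top of the stand's +y rest: 20 mm (y) by 36 mm (x), rubber top 48 mm above the bench, 80 mm from the knife block's middle. The -y rest is its mirror image.
- strut: White square tube 200 mm long (own y), 20 x 20 mm, black end caps, 0.3 to 0.5 kg. Origin: centre of its underside at mid-length; y as the stand's y. A hidden fixed weight puts the balance point up to 25 mm from mid-length, either way. At the start it lies on the block and the +y rest, +y end down, mid-length 36 to 50 mm from the block towards +y: it must be slid towards the stand's -y.
- strut_end (a point): Centre of the strut's +y end face (20 x 20 mm, upright when level, free to be pushed). Level on the block, the strut's underside is 60 mm and its top 80 mm above the bench.
- saddle: Dark steel pivot saddle, 100 g, 64 mm high, standing on its legs. Origin: centre between the feet, z up. Inverted U: legs 12 mm tall, 40 mm long (y), 26 mm clear between them, 36 mm overall (x), under a 6 mm plate; on it a grip tab 14 mm thick (x), 30 mm long (y), 18 to 64 mm above the feet (flat brass discs on its sides). The strut goes along its y between the legs, either way round.
- saddle_seat (a point): Point on the saddle at the middle of the underside of its plate, 12 mm above the feet; it rests on the top face of the strut when seated.
- vise: Bystander: grey ball vise holding a green circuit board 150 by 100 mm level, 160 mm high, fixed; origin at the centre of its base.
- spool: Bystander: spool of solder standing on its flange, 60 mm in diameter, 36 mm high; origin at the centre of its underside.
- driver: Bystander: screwdriver lying on the bench, handle towards its -x; origin under its middle.

How it is judged (in metres and radians):
On the way:
1. The strut balances level on the knife block by itself, untouched, with the saddle not yet near it (angle between strut's own z axis and vertical below 0.035 rad and height (world z) of strut between 0.056 and 0.064 m and x of strut in the frame of stand between -0.006 and 0.006 m and linear speed of strut below 0.01 m/s and angular speed of strut below 0.05 rad/s and contact force between each of the fingers, the arm and strut below 0.05 N and distance between saddle and stand above 0.1 m), for 0.3 s.
At the end, for the whole second after the job is handed in: The strut lies level (within 2 degrees) and still on the knife block alone, at its balance point, and the saddle sits fully down astride the strut, upright, in line with it, its middle within 6 mm of the middle of the knife block along the strut; nothing is held (angle between strut's own z axis and vertical below 0.035 rad and height (world z) of strut between 0.056 and 0.064 m and x of strut in the frame of stand between -0.006 and 0.006 m and linear speed of each of strut, saddle below 0.01 m/s and angular speed of strut below 0.05 rad/s and contact force between each of the fingers, the arm and strut below 0.05 N and y of saddle_seat in the frame of stand between -0.006 and 0.006 m and x of saddle_seat in the frame of strut between -0.005 and 0.005 m and z of saddle_seat in the frame of strut between 0.0175 and 0.0225 m and angle between the y axis of saddle and the y axis of strut, either way round below 0.25 rad and angle between saddle's own z axis and vertical below 0.1 rad and contact force between saddle and strut above 0.2 N and contact force between the fingers and saddle below 0.05 N); the robot touches nothing.
It fails at once if The solder spool is disturbed (moved more than 15 mm) (distance of spool from where it was at the start of the episode above 0.015 m).
It fails at once if The screwdriver is disturbed (moved more than 15 mm) (distance of driver from where it was at the start of the episode above 0.015 m).
It fails at once if The vise is struck (over 3 N) (contact force between any of the fingers, the arm and vise above 3 N).
It fails at once if The strut is lifted off the stand (its origin over 85 mm high) (height (world z) of strut above 0.085 m).
It fails at once if The strut falls off the stand (height (world z) of strut below 0.035 m).
It also fails if it takes over 72 s, if anything falls off the work surface, if the arm or the gripper's body presses on something with over 40 N, if the wrist force passes 120 N, or if a joint passes its speed limit or range.

ROBOT

A 6-joint arm with a two-finger parallel gripper is mounted at the origin on the work surface. World frame = base frame: x ahead of the robot, y to its left, z up, the work surface at z = 0. Lengths are in mm, angles in rad, forces in N, time in s.
With the tool pointing down it reaches from about 375 to 750 mm from the base axis. Payload 9 kg.
Tool frame: the origin (TCP) lies midway between the tips of the shut fingers; the grasp point (between the pads) lies 19 mm behind it (grasp_offset is the distance from the TCP to the grasp point, in mm); z points along the fingers, y is the line along which they close (so a half turn about z gives the same grasp; the last joint's range is limited). The gripper opens to 85 mm and grips with 20 to 120 N. Pads are 22 mm wide; open, the fingers measure 114 mm over their backs; the gripper's body (76 mm by 85 mm) begins 54 mm behind the grasp point. The pads swing forward as they close: fully open they stand 13 mm farther back than shut.
Start: joints at [0.979, 0.104, 0.097, 1.564, 0, 1.353], TCP at [219.1, 558.598, 231.331] pointing down, gripper open.
Joint ranges: [-2.99, 2.99], [-0.84, 1.86], [-1.1, 1.16], [-1.84, 2.11], [-1.51, 1.56], [-3.14, 3.14]. Speed limits (rad/s): [2.22, 2.22, 2.57, 3.14, 3.14, 3.14].

INTERFACE

Orientations are given as a unit quaternion [w, x, y, z].
In Python, from cell import * gives the robot as it stands. Calls block until the motion is done:
- goto(position, orientation): joint-space move of the TCP to a pose.
- servo_line(position, rotation=None, vel=150, max_force=None): straight line of the TCP; rotation=None keeps the orientation; vel is the mean speed in mm/s. With max_force (N) it stops when the force on the tool has changed by that much, and returns True; else False.
- move_j(angles): joint-space move.
- gripper_to(opening): finger opening in mm; the grip force is fixed at half the most; returns when the fingers have stopped.
- hold(seconds).
- inverse_kinematics(position, orientation): joint angles nearest the present ones, or None.
- camera(name): name is "side" or "top" or "wrist"; returns a dict with "frame" (480x640x3 uint8, blue, green, red), "z_map" (480x640 float32, mm along the optical axis (not along the pixel's ray), 0 where there is no reading), "fov_y" (degrees; the focal length in pixels is half the picture's height over the tangent of half this angle, whatever the lens; pixels are square), "cx", "cy" (the principal point, pixels), "rvec" (rotation vector, rad) and "tvec" (3), from world to camera coordinates, as OpenCV has them. Camera axes: x right, y down, z forward; pixel columns grow to the right and rows downward; lengths in mm; the calibration is good to about 2 mm. A picture is of the moment at which its call begins.
A pose or a line that the arm cannot do raises MotionError and nothing moves.
- job_done(): hands the job in; it is judged then, once.
Readings, each from a call of its own:
- current_time(): time.
- current_joint_pos(): joint angles.
- current_joint_vel(): joint speeds.
- current_effort(): joint torques, N m.
- current_eef_pos(): TCP position.
- current_orientation(): TCP orientation.
- current_contact_force(): force on the tool from outside, world axes, zero at the start.
- current_ft_torque(): the same for the moment, N m.
- current_finger_gap(): finger opening in mm.
- current_finger_force(): force on a finger pad.
Only numpy, scipy, OpenCV 4.12 (cv2) and the standard library are available. Lean on these libraries where they do the work, as an engineer would, in place of code of your own. Each camera call takes 0.05 s, during which the arm holds its last target. There are 200 camera calls.

## Working session

There is one attempt and no reset: what is moved stays moved. The work goes in short steps, each a Python script; the robot and the scene stay as the last script left them, time stands still between calls to the robot, and variables do not carry over. Pictures are saved under pics/ and viewed, at most 10 in all, crops included, and the job is handed in when it is done.

```bash
mkdir -p pics; cat > h.py <<'E'
from cell import *
import numpy as np, cv2
def shot(name):
    c=camera(name); R=cv2.Rodrigues(np.array(c["rvec"],float))[0]; t=np.array(c["tvec"],float).ravel()
    f=240/np.tan(np.radians(c["fov_y"])/2); z=c["z_map"]
    v,u=np.mgrid[0:480,0:640]
    P=np.stack([(u-c["cx"])/f*z,(v-c["cy"])/f*z,z],-1)
    W=(P-t)@R; W[z==0]=np.nan
    return c["frame"],W,(R,t,f,c["cx"],c["cy"])
E
python3 - <<'E'
from h import *
for n in("top","side"):
    fr,W,k=shot(n); cv2.imwrite(f"pics/{n}0.png",fr); np.savez(f"{n}0.npz",fr=fr,W=W)
    print(n,-k[0].T@k[1],k[2])
print(current_time())
E
```

```text
top [ 305.69866212  -44.44709193 1426.50188868] 560.1806419364538
side [ 100.04620691 -747.39602096  903.11388518] 567.1382040570131
0.1
```

View pics/top0.png

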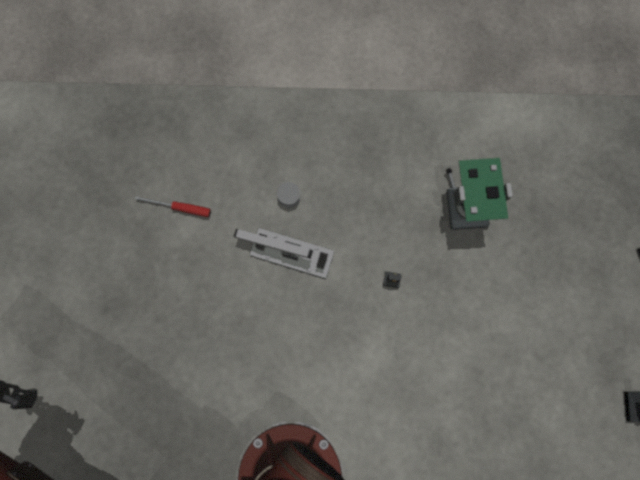

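View pics/side0.png

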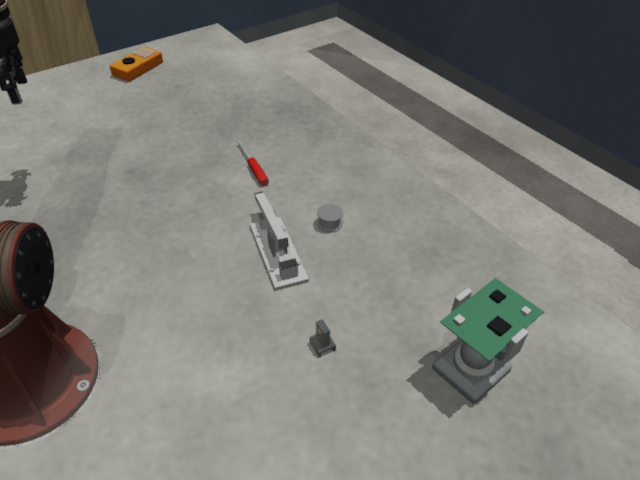

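The top view shows the stand around (290,252), the strut from (237,233) to (312,254) overhanging the +y side, the saddle at (392,280), the spool at (288,195), the driver at (180,207) and the vise far right. The side view agrees. Next I measure them by depth.

```bash
python3 - <<'E'
from h import *
d={n:np.load(n+"0.npz") for n in("top","side")}
box={"top":(225,345,222,285),"side":(243,312,185,292)}
sb={"top":(378,406,266,296),"side":(305,340,315,360)}
for n in d:
    W=d[n]["W"];
    def sel(b,lo,hi):
        w=W[b[2]:b[3],b[0]:b[1]].reshape(-1,3); return w[(w[:,2]>lo)&(w[:,2]<hi)]
    def rect(p,nm):
        r=cv2.minAreaRect(p[:,:2].astype(np.float32)); print(n,nm,len(p),np.round(r[0],1),np.round(r[1],1),round(r[2],2),np.round(np.nanmedian(p[:,2]),1))
    rect(sel(box[n],8,16),"plate"); rect(sel(box[n],7,100),"all")
    s=sel(box[n],66,110); rect(s,"strut")
    rect(sel(box[n],44,52),"rest")
    m=s[:,:2].mean(0); vv=np.linalg.svd(s[:,:2]-m,full_matrices=False)[2][0]; vv*=np.sign(vv[1]); print("dir",m,vv,np.degrees(np.arctan2(-vv[0],vv[1])))
    t=(s[:,:2]-m)@vv; print("ends",m+vv*t.min(),m+vv*t.max(),np.polyfit(t,s[:,2],1))
    p=sel(sb[n],8,80); rect(p,"saddle"); rect(sel(sb[n],14,24),"splate"); rect(sel(sb[n],50,72),"tab")
W=d["top"]["W"]
for nm,(u,v) in dict(spool=(288,195),bench=(350,300)).items(): print(nm,W[v,u])
a=d["top"]["fr"][215:300,220:420]; cv2.imwrite("pics/crop.png",cv2.resize(a,None,fx=4,fy=4,interpolation=cv2.INTER_CUBIC))
E
```

```text
top plate 1179 [544.5  32.2] [156.1 285.4] 1.32 12.0
top all 2426 [542.   31.7] [161.4 292.9] 1.42 15.4
top strut 547 [550.8  47.4] [178.4  31.5] 77.0 76.5
top rest 162 [550.5  36.2] [230.   36.9] 74.11 47.4
dir [548.4747074   32.51848972] [0.27905897 0.96027397] -16.204048914284822
ends [527.85880455 -38.42320081] [577.58690873 132.69691958] [-0.113252   76.84366465]
top saddle 241 [ 468.7 -242.8] [65.9 52.5] 9.16 20.5
top splate 113 [ 479.9 -243.7] [39.7 36.2] 81.94 18.2
top tab 84 [ 480.2 -243.6] [29.8 16.7] 87.04 62.6
side plate 1126 [569.1  69.8] [337.2  89.8] 74.13 13.8
side all 2762 [584.7  56.8] [345.8 145.7] 58.57 17.6
side strut 593 [557.6  50.4] [192.6  32.6] 71.4 78.4
side rest 208 [552.   35.3] [235.2  37.4] 74.27 49.3
dir [548.53819492  29.08313552] [0.27999859 0.96000041] -16.260120746234044
ends [528.10389349 -40.97770848] [582.07273674 144.0593343 ] [-0.09858304 78.0516673 ]
side saddle 537 [ 481.  -245.8] [43.2 37.5] 82.64 27.0
side splate 216 [ 481.1 -245.8] [43.2 37.5] 82.8 19.9
side tab 176 [ 480.  -245.7] [33.7 17.4] 82.23 64.4
spool [688.18424585  23.95751966  34.19307993]
bench [ 425.42571525 -140.31672606    1.17388527]
```

View pics/crop.png

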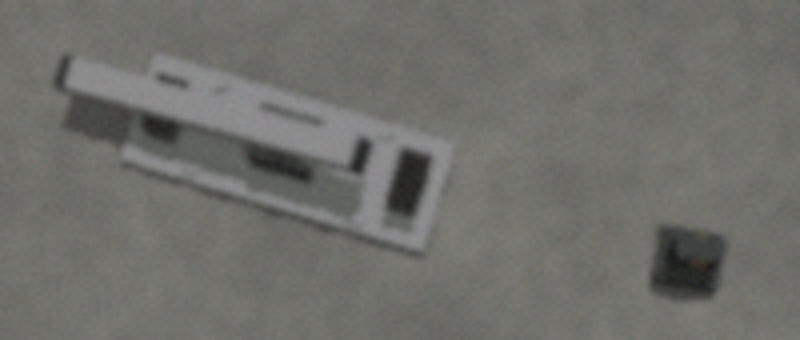

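The crop shows the strut lying over the +y rest; the –y rest is visible at crop (408,182) and the saddle at (690,262). The stand's yaw is about -16°. Now closer views from the wrist camera.

```bash
cat >> h.py <<'E'
from scipy.spatial.transform import Rotation as Ro
def quat(yaw,flip=False):
    "tool down, closing axis along the x of a frame with this yaw"
    y=np.array([np.cos(yaw),np.sin(yaw),0])*(-1 if flip else 1); z=np.array([0,0,-1.]); x=np.cross(y,z)
    q=Ro.from_matrix(np.c_[x,y,z]).as_quat(); return [float(q[3]),*map(float,q[:3])]
E
python3 - <<'E'
from h import *
for fl in(0,1):
    for p,yw in(([545,15,330],-16.1),([480,-244,27],-7.5),([580,170,56],-16.1)):
        print(fl,p,np.round(inverse_kinematics(p,quat(np.radians(yw),fl)),2))
fl=min((0,1),key=lambda f:abs(inverse_kinematics([545,15,330],quat(np.radians(-16.1),f))[5]))
goto([490,20,330],quat(np.radians(-16.1),fl)); hold(.3)
print(fl,current_time(),current_joint_pos())
fr,W,k=shot("wrist"); cv2.imwrite("pics/w1.png",fr); np.savez("w1.npz",fr=fr,W=W); print(-k[0].T@k[1],k[0][2])
E
```

```text
0 [545, 15, 330] [-0.21 -0.02  0.16  1.74  0.    1.64]
0 [480, -244, 27] [-0.71 -0.01 -0.4   1.19  0.    0.99]
0 [580, 170, 56] [ 0.07  0.16 -0.16  1.25  0.    1.92]
1 [545, 15, 330] [-0.21 -0.02  0.16  1.74  0.   -1.5 ]
1 [480, -244, 27] [-0.71 -0.01 -0.4   1.19  0.   -2.15]
1 [580, 170, 56] [ 0.07  0.16 -0.16  1.25  0.   -1.22]
1 2.8333 [-2.26251256e-01 -1.79773530e-01  1.44023570e-03  1.75212866e+00
  2.93180681e-05 -1.51636560e+00]
[468.29051356 -58.78526593 472.62126881] [ 0.0885371   0.30799682 -0.94725875]
```

View pics/w1.png

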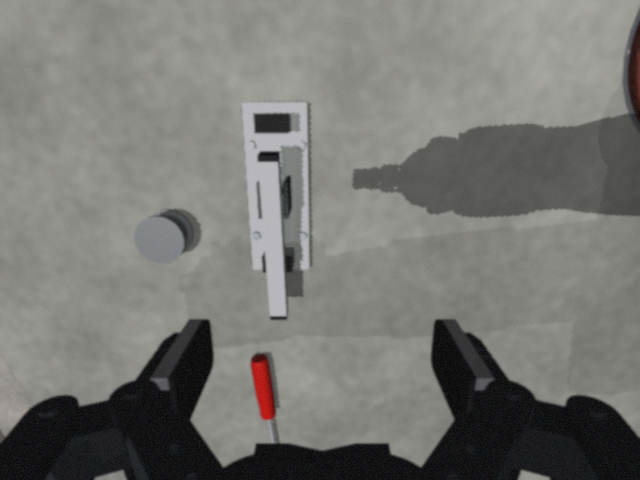

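The wrist view shows the stand plate with corners at (243,103), (308,103), (310,270) and (252,272), the -y rest at (272,123), the strut from (268,153) to (278,318) and the driver beyond at (262,385).

```bash
python3 - <<'E'
from h import *
d=np.load("w1.npz");W=d["W"]; fr=d["fr"].astype(int)
def sub(u0,u1,v0,v1,lo,hi):
    w=W[v0:v1,u0:u1].reshape(-1,3); return w[(w[:,2]>lo)&(w[:,2]<hi)]
def rect(p,nm):
    r=cv2.minAreaRect(p[:,:2].astype(np.float32)); print(nm,len(p),np.round(r[0],1),np.round(r[1],1),round(r[2],2),np.round(np.median(p[:,2]),1))
    return r
rect(sub(235,320,95,285,7,17),"plate")
rect(sub(248,296,108,140,42,53),"rest-")
s=sub(255,295,145,325,40,100)
a=np.array([.277,.961])
for nm,p in(("strut",sub(255,295,145,325,55,110)),):
    r=rect(p,nm)
# strut top: robust line; take pts on top by brightness
m=np.zeros((480,640),bool); m[150:320,255:292]=1
m&=(W[...,2]>58)&(W[...,2]<105)
p=W[m]; t=(p[:,:2]-[550,35])@a; 
o=t.argsort(); 
for lo in range(-100,110,20):
    q=p[(t>lo)&(t<lo+20)]; 
    if len(q): print(lo,len(q),np.round(np.median(q,0),1), np.round(np.ptp((q[:,:2]-[550,35])@[a[1],-a[0]]),1))
print(t.min(),t.max())
# plate edges in stand frame
pl=sub(235,320,95,285,8,16); n=np.array([a[1],-a[0]])
Y=(pl[:,:2]-[550,35])@a; X=(pl[:,:2]-[550,35])@n
print("plate Y",np.percentile(Y,[0,.5,99.5,100]),"X",np.percentile(X,[0,.5,99.5,100]))
for u,v in((162,240),(262,365),(265,410)): print(W[v,u])
E
```

```text
plate 6445 [544.6  10.9] [203.8  75.3] 74.12 12.1
rest- 690 [522.4 -66.2] [19.2 36.2] 73.99 48.0
strut 3723 [557.4  56.5] [200.7  33.3] 74.16 74.3
-80 440 [531.1 -32.2  86.4] 21.1
-60 465 [536.1 -12.6  84.3] 33.3
-40 557 [540.6   6.4  80.9] 33.2
-20 483 [546.8  24.6  78.2] 32.8
0 340 [552.8  44.3  75.9] 20.1
20 318 [558.4  63.5  73.1] 20.2
40 291 [564.1  82.7  70.4] 20.2
60 271 [569.8 102.   67.4] 20.2
80 251 [575.1 121.2  64.6] 20.1
100 230 [581.2 140.1  61.9] 20.1
-77.62535844610619 123.0820306337392
plate Y [-126.40842241 -126.36461748   75.22305554   77.38078734] X [-36.39453764 -36.05348585  38.50181258  39.48163788]
[691.58014238  24.86453834  35.23690337]
[638.65960178 233.80031755  22.63857074]
[658.39815531 305.84950787  25.22484248]
```

Cross-checks hold: the plate is 204×75, the -y rest is within 0.4 mm of prediction and the strut is 200 long with mid-length at stand y ≈ +47. Next I push in steps, backing off each time to check the tilt.

```bash
cat >> h.py <<'E'
YAW=np.radians(-15.87); C=np.array([544.6,10.9])
RS=np.array([[np.cos(YAW),-np.sin(YAW)],[np.sin(YAW),np.cos(YAW)]])
def w(x,y,z): return [*map(float,C+RS@[x,y]),float(z)]
def stand(P): return np.concatenate([(P[...,:2]-C)@RS,P[...,2:]],-1)
Q=quat(YAW,True)
def slope(end,cam="wrist"):
    fr,W,_=shot(cam); S=stand(W).reshape(-1,3)
    S=S[(abs(S[:,0])<7)&(S[:,1]>-115)&(S[:,1]<end-25)&(S[:,2]>55)&(S[:,2]<105)]
    for _ in range(6):
        p=np.polyfit(S[:,1],S[:,2],1); r=S[:,2]-np.polyval(p,S[:,1]); S=S[abs(r)<max(2,1.5*r.std())]
    return p,len(S),S[:,1].min(),fr
E
python3 - <<'E'
from h import *
gripper_to(0)
goto(w(0,185,130),Q); servo_line(w(0,185,54),vel=120); hold(.2)
print("gap",current_finger_gap(),current_contact_force())
print(slope(147)[:3])
hit=servo_line(w(0,150,54),vel=60,max_force=1.5)
p=stand(np.array(current_eef_pos())); print(hit,p,current_contact_force(),current_time())
p,n,m,fr=slope(147);print(p,n,m)
E
```

```text
gap 0.2942722228150412 [ 0.21220378 -0.09511164 -0.17142022]
(array([-0.14277507, 80.99481039]), 7602, np.float64(71.65120942414596))
True [ -0.35396565 156.9540092   53.43793415] [-0.15757275  0.73314422  0.10135426] 6.25
[-0.14174731 80.88657214] 11073 44.75797619542556
```

```bash
python3 - <<'E'
from h import *
y=157-18
while y>70 and current_time()<28:
    servo_line(w(0,y,54),vel=40); 
    servo_line(w(0,y+4,54),vel=40); hold(.35)
    p,n,m,fr=slope(y-9.5); print(y,np.round(p,4),n,round(m),np.round(current_contact_force(),1),round(current_time(),2),flush=True)
    if p[0]>-0.09 : break
    y-=4
cv2.imwrite("pics/p1.png",fr)
p=slope(y-9.5,"side"); print(p[:3])
E
```

```text
139 [-0.1407 80.8558] 10951 31 [-0.3  0.3  0.9] 7.58
135 [-0.1405 80.8619] 11015 27 [0.3 0.4 0.5] 8.58
131 [-0.1404 80.8664] 11057 23 [-0.4  0.1  0.2] 9.58
127 [-0.1406 80.8937] 11145 19 [0.9 1.  1. ] 10.58
123 [-6.12000e-02  8.03035e+01] 11783 16 [-1.  -0.   0.5] 11.58
(array([-7.27230908e-02,  8.28122399e+01]), 295, np.float64(-89.5481190653896))
```

```bash
python3 - <<'E'
from h import *
for _ in range(4):
    p,n,m,fr=slope(113.5); print(np.round(p,4),round(current_time(),2)); hold(.3)
E
```

```text
[-4.18000e-02  8.01759e+01] 11.68
[-2.92000e-02  8.01366e+01] 12.03
[-1.90000e-02  8.01076e+01] 12.38
[-8.00000e-04  8.00351e+01] 12.73
```

It is levelling slowly, so the balance point is just inside the block's +y edge. I push about 5.5 mm more to centre it.

```bash
python3 - <<'E'
from h import *
hold(.4)
servo_line(w(0,117.5,54),vel=30); print(slope(108)[0]); servo_line(w(0,124,54),vel=40); 
for _ in range(4):
    hold(.3); p,n,m,fr=slope(108); print(np.round(p,4),round(current_time(),2))
servo_line(w(0,165,54),vel=150); servo_line(w(0,165,200),vel=200)
gripper_to(85)
# close look at the saddle and the strut
goto([460,-190,240],Q); hold(.3); print(current_time())
fr,W,k=shot("wrist"); cv2.imwrite("pics/w2.png",fr); np.savez("w2.npz",fr=fr,W=W)
print(slope(108,"top")[:3],slope(108,"side")[:3])
g=(abs(W[...,0]-480)<40)&(abs(W[...,1]+245)<40)
for lo,hi in((14,22),(55,70)):
    m=g&(W[...,2]>lo)&(W[...,2]<hi); P=W[m]
    if len(P)>5:
        r=cv2.minAreaRect(P[:,:2].astype(np.float32)); print(lo,len(P),np.round(r[0],1),np.round(r[1],1),r[2],np.median(P[:,2]))
E
```

```text
[4.37248521e-03 8.00530362e+01]
[1.90000e-03 8.00644e+01] 14.62
[2.60000e-03 8.00231e+01] 14.97
[2.50000e-03 8.00234e+01] 15.32
[2.7000e-03 8.0025e+01] 15.67
19.4917
(array([1.02534875e-02, 7.94187823e+01]), 215, np.float64(-92.37879523382325)) (array([2.18664108e-03, 8.20488268e+01]), 191, np.float64(-95.51983223930164))
14 891 [ 480.5 -245.6] [40.1 36.1] 81.5322036743164 17.99107666580805
55 722 [ 480.4 -245.7] [30. 18.] 80.55843353271484 63.83092542727777
```

View pics/w2.png

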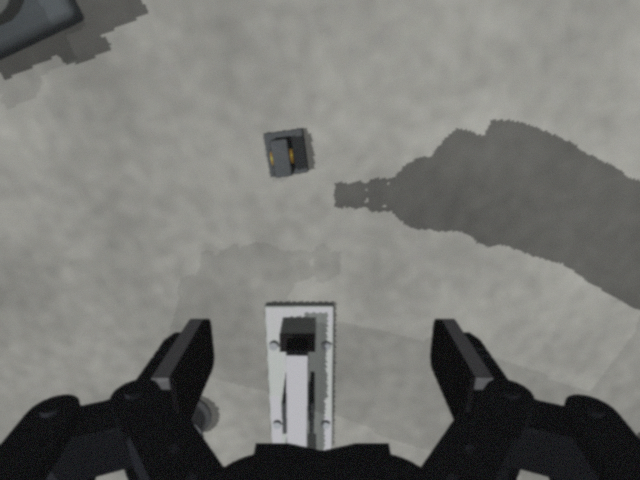

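The strut is balanced (slope 0.003) and the saddle shows at (288,155), measured at (480.4,-245.6) with yaw -8.5°. Now the grasp, then a carry to above the block.

```bash
python3 - <<'E'
from h import *
q=quat(np.radians(-8.5),True)
gripper_to(60)
goto([480.4,-245.6,110],q); servo_line([480.4,-245.6,27],vel=80); hold(.1)
gripper_to(0); print("gap",current_finger_gap(),current_finger_force(),current_eef_pos())
servo_line([480.4,-245.6,190],vel=150)
print("gap",current_finger_gap(),current_time())
goto(w(0,0,170),Q); hold(.4)
print(stand(np.array(current_eef_pos())),current_time())
fr,W,k=shot("wrist"); cv2.imwrite("pics/w3.png",fr); S=stand(W)
np.savez("w3.npz",S=S,fr=fr)
print("strut",slope(108,"side")[:3])
f2,W2,k2=shot("side"); S2=stand(W2); np.savez("s3.npz",S=S2,fr=f2)
cv2.imwrite("pics/s3.png",np.hstack([cv2.resize(f2[150:310,200:340],None,fx=3,fy=3),cv2.resize(fr[180:480,200:440],(384,480))])[:, :800])
E
```

```text
gap 13.480923558375201 58.42401444911957 [ 480.50459983 -245.68056929   27.16326316]
gap 13.424403072724527 23.6417
[ 1.68672271e-01 -4.77749655e-01  1.70040156e+02] 25.075
strut (array([3.01763049e-03, 8.22137614e+01]), 295, np.float64(-94.49243089211681))
```

View pics/s3.png

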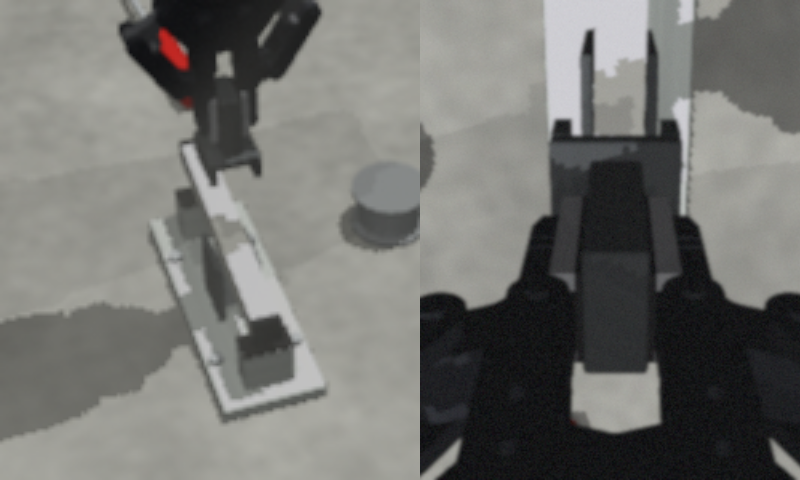

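The saddle is held squarely and the strut is still level (the left half is the side view, the right half the wrist view with the saddle's plate at about (615,165)). I check its offset in the hand.

```bash
python3 - <<'E'
from h import *
for n in("w3","s3"):
    S=np.load(n+".npz")["S"].reshape(-1,3)
    m=(abs(S[:,0])<25)&(abs(S[:,1])<35)&(S[:,2]>140)&(S[:,2]<163); P=S[m]
    if len(P)>5: print(n,len(P),"plate X",np.percentile(P[:,0],[1,50,99]).round(1),"Y",np.percentile(P[:,1],[1,10,50,99]).round(1),"Z",np.percentile(P[:,2],[1,50,99]).round(1))
    m=(abs(S[:,0])<6)&(abs(S[:,1])<35)&(S[:,2]>164)&(S[:,2]<203); P=S[m]
    if len(P)>5: print(n,len(P),"tab -y face Y",np.percentile(P[:,1],[10,50,90]).round(1))
E
```

```text
w3 2778 plate X [-16.6   1.3  18.9] Y [-20.7 -20.3 -15.9   0.2] Z [144.1 160.8 162.4]
w3 1547 tab -y face Y [-15.8 -15.4 -14.9]
s3 135 plate X [-16.7  -8.5  19.2] Y [-21.6 -20.2 -15.4  19.6] Z [144.9 160.3 163. ]
s3 100 tab -y face Y [-16.1 -13.7  -9.9]
```

```bash
python3 - <<'E'
from h import *
servo_line(w(-.8,.3,108),vel=100); hold(.3)
S=stand(shot("wrist")[1]).reshape(-1,3); 
P=S[(S[:,1]>-90)&(S[:,1]<-45)&(abs(S[:,2]-80)<2.5)&(abs(S[:,0])<15)]; 
L=S[(S[:,2]>85)&(S[:,2]<101)&(abs(S[:,0])<25)&(abs(S[:,1])<30)]
print("strut X",np.percentile(P[:,0],[1,99]) if len(P) else None,"saddle X",np.percentile(L[:,0],[1,99]))
hit=servo_line(w(-.8,.3,95.2),vel=20,max_force=2)
print(hit,current_eef_pos(),current_contact_force())
print(slope(108,"side")[:3],current_time())
E
```

```text
strut X [-11.36727166   8.29679556] saddle X [-17.12732682  18.26159184]
True [543.64138928  11.48858159  95.06705651] [-0.08734268 -0.36835183  4.13949526]
(array([2.89237879e-02, 8.40845785e+01]), 138, np.float64(-95.72420416377503)) 27.0167
```

Contact came at exactly the seated height, so I release.

```bash
python3 - <<'E'
from h import *
gripper_to(40); hold(.3)
servo_line(w(-.8,.3,190),vel=80); 
servo_line(w(0,50,300),vel=150); hold(.5)
fr,W,_=shot("wrist"); cv2.imwrite("pics/w4.png",fr); S=stand(W).reshape(-1,3)
P=S[(abs(S[:,2]-80)<3)&(abs(S[:,0]+1)<7)&(abs(S[:,1])>24)]; print("strut",np.polyfit(P[:,1],P[:,2],1),P[:,1].min(),P[:,1].max())
for lo,hi in((82,90),(124,140)):
    T=S[(S[:,2]>lo)&(S[:,2]<hi)&(abs(S[:,0])<30)&(abs(S[:,1])<40)]
    r=cv2.minAreaRect(T[:,:2].astype(np.float32)); print(lo,len(T),r,np.median(T[:,2]))
print(current_time(),current_contact_force())
E
```

```text
strut [2.07878668e-03 8.00162570e+01] -93.61366802102643 106.07519215763165
82 1023 ((-0.1800708770751953, -2.388416290283203), (73.95085144042969, 35.49120330810547), 89.18155670166016) 85.97219682625615
124 740 ((-0.0031652450561523438, 0.09943675994873047), (17.142799377441406, 29.54926109313965), 0.16182385385036469) 131.879008386063
30.5417 [0.33440205 0.09160209 1.20799102]
```

View pics/w4.png

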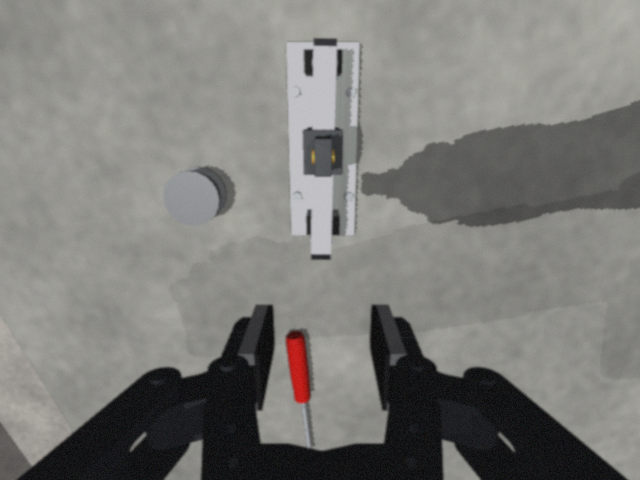

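The strut is level (slope 0.002) with the saddle seated at (322,152), within 1 mm of the block's middle. Its tab top reads 131.9 mm against an expected 132, and the spool and driver haven't been touched. I hand the job in.

```bash
python3 -c "
from cell import *
print(job_done())"
```

```text
the job is handed in; nothing more can be done
None
```

The strut is balanced level on the knife block, with the saddle seated astride it within 1 mm of the block's middle and everything released. The job is handed in at about 31 s of 72 s, and no verdict came back.

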